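Clamp a square bar upright in the quick clamp

TASK

Pull the square bar out of the wooden stand and stand it upright on the clamp's base plate between the jaw and the fixed anvil, flat faces towards them. Then squeeze the clamp's trigger against its handle again and again until the jaw holds the bar firmly against the anvil, and let go of the trigger. Drive the jaw with the trigger only, do not push it, and leave the round rod in the stand and the things around undisturbed.

Things in the scene. Friction and masses are not known exactly. Their poses are not given: they have to be found in the camera images.
- bar_mid (a point): Centre of the loose plain aluminium square bar, 20 x 20 x 110 mm, 0.08 to 0.17 kg; its z axis runs along the length, x and y are square to its flat faces. It starts upright in one of the two pockets of the stand, its foot 6 mm and its top 116 mm above the bench.
- stand: Fixed wooden stand, 52 (x) x 124 (y) x 50 mm high, origin at the centre of its underside, with two upright square pockets 23 mm wide and 44 mm deep at y = -31 and +31 mm. One holds the square bar, the other the shorter round rod.
- rod: Loose round aluminium rod, 18 mm diameter, 85 mm long, upright in the other pocket (top 91 mm above the bench); origin at the centre of its lower end. It stays in the stand.
- clamp: Ratchet quick clamp fixed to the bench; origin on the bench under its push bar. The jaw travels to local +y towards the fixed anvil (face at y = 100 mm). Base plate: top 8 mm up, 64 mm wide (x), y -70 to +135 mm. Jaw and anvil 44 to 48 mm wide; nothing is higher than 52 mm. Handle and trigger stick out side by side to local -x, over bare bench beyond x = -61 mm.
- anvil (a point): Centre of the anvil's flat face, 28 mm above the bench; axes as the clamp. The bar has its final place with one flat face on it, so its centre is 10 mm to local -y of this point.
- pad_face (a point): Centre of the front face of the jaw's rubber pad, 28 mm above the bench; axes as the clamp. The pad faces +y. At the start it stands 44 to 58 mm from the anvil.
- handle_grip (a point): Middle of the fixed black handle at the place to grip, 32 mm above the bench, at clamp x = -100, y = -23 mm. The handle is 14 mm thick (clamp y), runs from clamp x = -21 to -133 mm, heights 16 to 48 mm.
- trigger_grip (a point): Middle of the black trigger lever at the place to grip, 33 mm up, 58 mm from its upright pivot (clamp x = -42, y = +8 mm); 12 mm thick, reaches 30 mm beyond this point, heights 18 to 48 mm. It lies to +y of the handle (clamp frame). Handle and trigger measure 52 mm across (clamp y) released, 36 mm fully squeezed.
- trigger (a joint): Trigger angle: 0 released, 0.28 rad fully squeezed; springs back when let go. Each full squeeze (0.25 or more) after a full release moves the jaw one 6 mm tooth (the first may differ by some mm); 5 to 9 are needed. Takes 12 to 25 N at the grip.
- jaw (a joint): Jaw advance towards the anvil, m: 0 fully open, 0 to 0.014 at the start; stays where the ratchet leaves it. The pad meets the 20 mm bar (resting on the anvil) at 0.038; end stop at 0.045: squeezing on there does no harm, but the trigger no longer goes all the way.
- pad (a joint): How far the sprung rubber pad is pressed back into the jaw, m: 0 free, 0.0085 fully in; spring 2 N per mm after 2 N. The grip is firm from 4 mm (10 N) up.
- tip_cleaner: Loose round black tin of brass wool, 58 mm diameter, 37 mm high, beyond the clamp; a bystander. Origin at the centre of its underside.
- nut_driver: Loose screwdriver, 173 x 25 x 26 mm, lying between robot and work; a bystander. Origin at the centre of its underside.
There are look-alikes about, which are no part of the job. There is more than one size of the stand; the job needs the larger.

How it is judged:
By the outcome, as a careful person would: the job done as asked, in the order asked, and still so for the second after the job is handed in, with the robot touching nothing.
It also fails if it takes over 67 s, if anything falls off the work surface, if the arm or the gripper's body presses on something with over 40 N, if the wrist force passes 120 N, or if a joint passes its speed limit or range.

ROBOT

A 6-joint arm with a two-finger parallel gripper is mounted at the origin on a cart in front of the work surface, level with it; the furniture and walls round the work are solid. World frame = base frame: x ahead of the robot, y to its left, z up, the work surface at z = 0. Lengths are in m, angles in rad, forces in N, time in s.
With the tool pointing down it reaches from about 0.375 to 0.9 m from the base axis. Payload 3.1 kg.
Tool frame: the origin (TCP) lies midway between the tips of the shut fingers; the grasp point (between the pads) lies 19 mm behind it; z points along the fingers, y is the line along which they close (so a half turn about z gives the same grasp; the last joint's range is limited). The gripper opens to 87 mm and grips with 3 to 60 N. Pads are 19 mm wide; open, the fingers measure 117 mm over their backs; the gripper's body (75 mm by 190 mm) begins 51 mm behind the grasp point.
Start: joints at [1.113, 0.527, 1.433, -0, 1.181, -0.178], TCP at [0.172, 0.601, 0.223] pointing down, gripper open.
Joint ranges: [-3.08, 3.08], [-0.75, 2.2], [0.22, 2.44], [-1.43, 4.57], [0, 2.65], [-2.85, 2.85]. Speed limits (rad/s): [2.79, 2.79, 3.14, 3.14, 3.14, 3.14].

INTERFACE

Orientations are given as a unit quaternion [x, y, z, w].
In Python, from workcell import arm gives the robot as it stands.
- The arm moves only by the tool servo_tool, never from a script. Its argument "deltas" is a list of rows, each an object of numbers: "jaw": the opening, from 0 (shut) to 1 (fully open); "tx", "ty", "tz": the shift along the tool's x, y, z in units of 25 mm (1.0 is 25 mm); "turn": the turn about the tool's z in units of 5 degrees (1.0 is 5 degrees). A call has 1 to 5 rows; each row is the pose to reach, as a shift and turn from the pose commanded when the call began, along the tool's axes at that moment; what a row does not reach only later rows make up. A row lasts 1/12 s, in which the tool goes at most 41.7 mm and 7.16 degrees, less where a joint would pass 70% of its speed; a pose out of reach is approached as far as the arm can. A call with a gripper value outside its range is refused whole. The fingers move at their own pace and stop on an object; "newtons" is the grip in N (left out, the last holds). Time passes only in rows, so rows that repeat a pose let the fingers close. It gives the time, the measured TCP pose, the force, the opening and the grip force at its end, in the units of the state.
- arm.read_state(): the state, without advancing time (a new reading comes with each control period).
- arm.capture(name): name is "side" or "top" or "wrist"; returns a dict with "image" (420x560x3 uint8, red, green, blue), "K" (3x3 intrinsics, pixels), "pose" (4x4, takes a point from camera to world coordinates). Camera axes: x right, y down, z forward; pixel columns grow to the right and rows downward; lengths in m; the calibration is good to about 2 mm. A picture is of the moment at which its call begins. There is no depth.
- arm.sign_off(): hands the job in; it is judged then, once.
Trained networks look in the newest picture that a camera, given by its name, has taken for a name from the list of things; names that differ only in an ending like _2 or _b are one class to them, and where a whole thing is asked for, a point or a joint stands for the part that bears it (a point fixed in the world has none). Each returns a list of dicts, best first, with "p" (0 to 1); they miss things now and then, are a little off and sometimes report something else, mostly with a low value. They report only what shows in the picture. A call takes as long as a camera call. They do not tell look-alikes from the thing itself.
- arm.look_for(name, camera): "centre" ([x, y, z] in m, in world coordinates, good to about 4 mm: the middle of the surface that is visible of it).
The state is a dict: "t": time; "q": joint angles; "qvel": joint speeds; "tau": joint torques, N m; "position": TCP position; "tcp_rot": TCP orientation; "force": force on the tool from outside, world axes, zero at the start; "wrist_torque": the same for the moment, N m; "width": finger opening in m; "grasp_force": force on a finger pad.
Only numpy, scipy, OpenCV 4.12 (cv2) and the standard library are available. Lean on these libraries where they do the work, as an engineer would, in place of code of your own. Each camera call takes 0.05 s, during which the arm holds its last target. There are 200 camera calls.

## Working session

There is one attempt and no reset: what is moved stays moved. The work goes in short steps, Python scripts to look and compute and a tool call to move; the robot and the scene stay as the last step left them, time stands still between calls to the robot, and variables do not carry over. Pictures are saved under pics/ and viewed, at most 10 in all, crops included, and the job is handed in when it is done.

Besides the shell and the picture viewer there is one more tool, called after ">>>" in YAML: its name, and indented under it one key for each argument. servo_tool: Moves the arm, as the interface text tells. Its arguments: {"type":"object","properties":{"deltas":{"type":"array"},"newtons":{"type":"number"}},"required":["deltas"]}

```bash
ls; mkdir -p pics
cat > h.py <<'E'
import numpy as np, cv2
from workcell import arm
from scipy.spatial.transform import Rotation as R
def snap(c,f=None):
    d=arm.capture(c)
    if f: cv2.imwrite('pics/'+f,cv2.cvtColor(d['image'],cv2.COLOR_RGB2BGR))
    return d
def proj(d,P):
    T=np.linalg.inv(d['pose']); p=T[:3,:3]@np.array(P)+T[:3,3]; u=d['K']@p; return u[:2]/u[2]
def ray(d,u,v,z):
    r=d['pose'][:3,:3]@np.linalg.inv(d['K'])@[u,v,1]; o=d['pose'][:3,3]; return o+r*(z-o[2])/r[2]
def st():
    s=arm.read_state(); return s
E
python3 - <<'E'
from h import *
for c in ['top','side']:
    d=snap(c,c+'0.png')
    for n in ['bar_mid','stand','rod','clamp','anvil','pad_face','handle_grip','trigger_grip','tip_cleaner','nut_driver']:
        for r in arm.look_for(n,c)[:4]:
            print(c,n,np.round(r['centre'],3),round(r['p'],2),np.round(proj(d,r['centre'])))
s=st();print({k:np.round(s[k],3) for k in s})
E
```

```text
pics
top bar_mid [0.526 0.352 0.107] 0.84 [176. 231.]
top stand [0.518 0.323 0.047] 0.84 [199. 239.]
top stand [0.402 0.363 0.031] 0.61 [180. 302.]
top rod [0.513 0.301 0.091] 0.46 [207. 238.]
top rod [0.575 0.056 0.036] 0.44 [336. 205.]
top rod [ 0.518 -0.001  0.046] 0.41 [369. 231.]
top clamp [0.569 0.013 0.031] 0.63 [358. 207.]
top anvil [0.57  0.014 0.034] 0.94 [358. 206.]
top pad_face [0.522 0.323 0.051] 0.69 [198. 236.]
top handle_grip [0.565 0.011 0.034] 0.71 [360. 209.]
top trigger_grip [0.518 0.    0.046] 0.94 [368. 231.]
top tip_cleaner [0.74  0.141 0.028] 0.6 [289. 128.]
top nut_driver [0.36  0.153 0.022] 0.73 [292. 320.]
side bar_mid [0.532 0.368 0.086] 0.81 [267. 236.]
side stand [0.522 0.371 0.034] 0.95 [272. 261.]
side stand [0.404 0.382 0.032] 0.78 [334. 274.]
side rod [0.517 0.307 0.075] 0.74 [282. 226.]
side rod [0.562 0.01  0.036] 0.24 [289. 185.]
side clamp [0.558 0.012 0.034] 0.89 [290. 186.]
side anvil [0.561 0.011 0.037] 0.84 [289. 184.]
side pad_face [0.579 0.066 0.035] 0.6 [278. 193.]
side handle_grip [0.559 0.014 0.036] 0.89 [290. 185.]
side trigger_grip [0.52  0.305 0.072] 0.74 [281. 228.]
side trigger_grip [0.512 0.005 0.035] 0.67 [308. 186.]
side tip_cleaner [0.745 0.157 0.028] 0.94 [201. 204.]
side nut_driver [0.361 0.162 0.022] 0.62 [363. 225.]
{'t': np.float64(1.1), 'q': array([ 1.113,  0.527,  1.433,  0.   ,  1.181, -0.179]), 'qvel': array([ 0.001,  0.001, -0.   , -0.002,  0.001, -0.001]), 'tau': array([  0.   , -44.002, -17.699,   0.063,   0.05 ,  -0.   ]), 'position': array([0.172, 0.601, 0.223]), 'tcp_rot': array([0.139, 0.99 , 0.   , 0.   ]), 'force': array([-0.422, -0.119,  0.651]), 'wrist_torque': array([0.016, 0.013, 0.014]), 'grasp_force': np.float64(0.0), 'width': np.float64(0.087)}
```

View pics/top0.png

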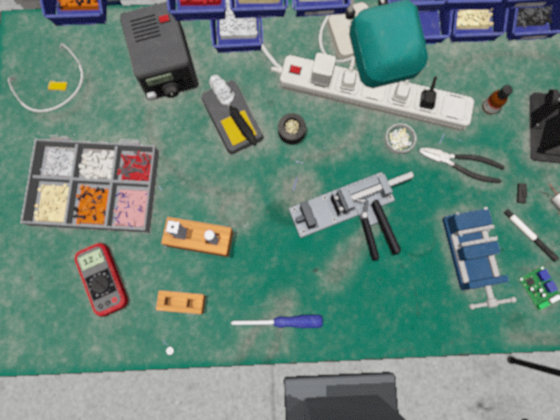

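Run:
```python
import cv2
i=cv2.imread('pics/top0.png')
cv2.imwrite('pics/c0.png',cv2.resize(i[150:350,140:440],None,fx=2.66,fy=2.66,interpolation=cv2.INTER_CUBIC))
```

```text
(no output)
```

View pics/c0.png

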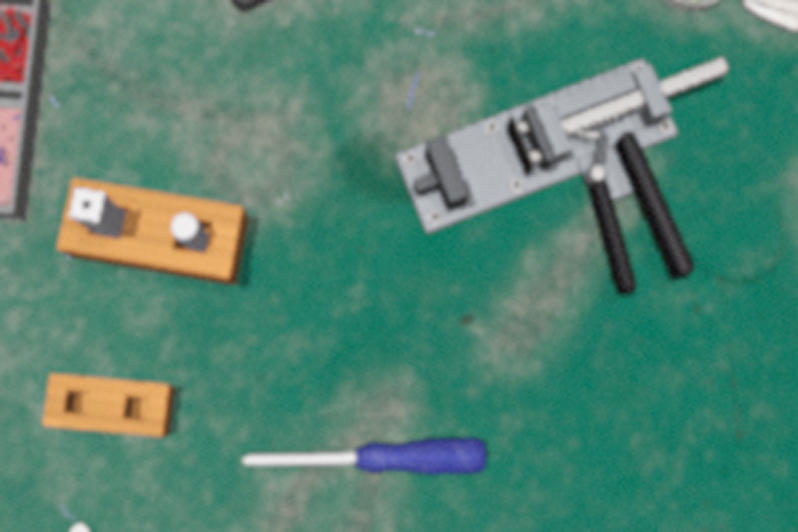

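The large stand at (198,237) holds the square bar (173,228) and the round rod (209,235). The small empty stand at (181,302) is the look-alike, so the large one fits. The clamp's anvil is at (308,215), the jaw near (342,200), the trigger at (370,238) and the handle at (386,228). The blue vice at (475,248) is not part of the job.

```bash
cat >> h.py <<'E'
def fitpose(L,W):
    L=np.array(L,float);W=np.array(W,float)
    lc,wc=L.mean(0),W.mean(0);a=L-lc;b=W-wc
    th=np.arctan2((a[:,0]*b[:,1]-a[:,1]*b[:,0]).sum(),(a*b).sum())
    c,s=np.cos(th),np.sin(th);Rm=np.array([[c,-s],[s,c]]);t=wc-Rm@lc
    return th,t,np.linalg.norm((Rm@L.T).T+t-W,axis=1)
E
python3 - <<'E'
from h import *
d=snap('top')
f=lambda u,v,z: ray(d,140+u/2.66,150+v/2.66,z)[:2]
C=[f(397,153,.008),f(640,60,.008),f(677,132,.008),f(428,232,.008)]
th,t,e=fitpose([(.032,.135),(.032,-.07),(-.032,-.07),(-.032,.135)],C)
print('clamp',np.degrees(th),t,e)
c,s=np.cos(th),np.sin(th);Rm=np.array([[c,-s],[s,c]])
for n,p in dict(bar=(0,.09),handle=(-.1,-.023),trig=(-.1,.008),piv=(-.042,.008)).items(): print(n,(Rm@p+t).round(4))
S=[f(72,180,.05),f(246,206,.05),f(235,281,.05),f(58,250,.05)]
th,t,e=fitpose([(.026,.062),(.026,-.062),(-.026,-.062),(-.026,.062)],S)
print('stand',np.degrees(th),t,e)
c,s=np.cos(th),np.sin(th);Rm=np.array([[c,-s],[s,c]])
print('pocket',Rm@[0,.031]+t, 'bartop',f(88,205,.116), 'rodtop',f(185,228,.091))
print(proj(d,[0.5,0.3,0]),d['pose'][:3,3])
E
```

```text
clamp 19.16293447329261 [0.59255887 0.01099575] [0.00207175 0.00312325 0.00084823 0.00098973]
bar [0.563 0.096]
handle [ 0.5056 -0.0436]
trig [ 0.4955 -0.0143]
piv [0.5503 0.0048]
stand -11.623492051627895 [0.52306485 0.32487685] [0.00197491 0.00110577 0.00292341 0.0015793 ]
pocket [0.52931072 0.35524113] bartop [0.5304299  0.35626923] rodtop [0.51614047 0.29588638]
[214.30937721 250.83294933] [0.37782272 0.17210903 0.95009815]
```

```bash
cat >> h.py <<'E'
def plan(p,yaw):
    s=arm.read_state(); Rt=R.from_quat(s['tcp_rot']).as_matrix()
    d=Rt.T@(np.array(p)-s['position'])/.025
    y=np.degrees(np.arctan2(Rt[1,1],Rt[0,1]))
    tu=-(yaw-y)/5
    print('t',round(s['t'],2),'tx ty tz',d.round(2),'turn',round(tu,2),'rows',round(np.linalg.norm(d)*.6,1),'F',np.round(s['force'],1),'w',round(s['width'],4),'pos',np.round(s['position'],4),'yaw',round(y,1))
E
python3 -c "
from h import *
plan([.53,.356,.25],78.4)"
```

```text
t 1.15 tx ty tz [-16.46  -5.47  -1.1 ] turn -0.87 rows 10.4 F [-0.5 -0.8 -0.2] w 0.0871 pos [0.172  0.6008 0.2226] yaw 74.0
```

>>> servo_tool:
  deltas:
    - {"tx":-1.5,"ty":-0.5,"tz":-0.2,"turn":-0.2,"jaw":0.65}
    - {"tx":-3,"ty":-1,"tz":-0.4,"turn":-0.4,"jaw":0.65}
    - {"tx":-4.5,"ty":-1.5,"tz":-0.6,"turn":-0.6,"jaw":0.65}
    - {"tx":-6,"ty":-2,"tz":-0.8,"turn":-0.8,"jaw":0.65}
    - {"tx":-7.5,"ty":-2.5,"tz":-1.1,"turn":-0.87,"jaw":0.65}

```text
t: 1.57
position: [0.3359, 0.4879, 0.2499]
tcp_rot: [0.101, 0.995, -0.0, -0.0]
force: [0.4, 0.2, -0.3]
width: 0.0622
grasp_force: 0.0
```

```bash
python3 -c "
from h import *
plan([.53,.356,.25],78.4)"
```

```text
t 1.57 tx ty tz [-8.66 -3.61 -0.  ] turn 0.01 rows 5.6 F [ 0.4  0.2 -0.3] w 0.0622 pos [0.3359 0.4879 0.2499] yaw 78.5
```

>>> servo_tool:
  deltas:
    - {"tx":-1.6,"ty":-0.65}
    - {"tx":-3.2,"ty":-1.3}
    - {"tx":-4.8,"ty":-1.95}
    - {"tx":-6.4,"ty":-2.6}
    - {"tx":-7.9,"ty":-3.3}

```text
$.deltas[0]: bad value
```

Run:
```python
from h import *
d=snap('wrist','w1.png')
for n in ['bar_mid','stand','rod']:
    for r in arm.look_for(n,'wrist')[:2]: print(n,np.round(r['centre'],4),round(r['p'],2),proj(d,r['centre']).round())
print('pred',proj(d,[.5304,.3563,.116]).round())
plan([.53,.356,.25],78.4)
```

```text
bar_mid [0.5242 0.3638 0.0713] 0.64 [209. 366.]
stand [0.5369 0.3799 0.0536] 0.81 [228. 362.]
stand [0.3946 0.3636 0.0378] 0.8 [183. 247.]
pred [194. 405.]
t 1.77 tx ty tz [-8.68 -3.61  0.01] turn -0.04 rows 5.6 F [-0.5  0.1  0.2] w 0.0573 pos [0.336  0.4887 0.2503] yaw 78.2
```

View pics/w1.png

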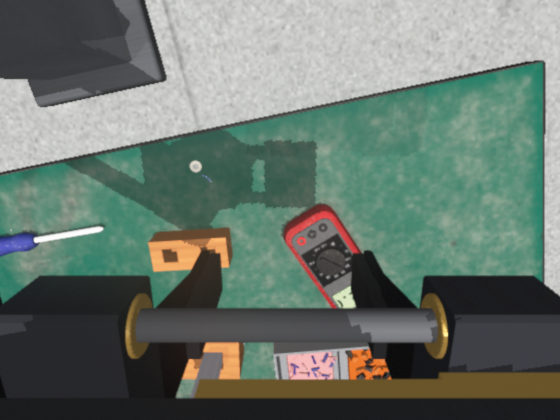

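The wrist view shows the ground on the robot's side of the gripper, with the small stand at (190,250). The bar is hidden behind the gripper, so I'll go beyond it to look back.

>>> servo_tool:
  deltas:
    - {"tx":-1.6,"ty":-0.5,"tz":-0.2,"jaw":0.65}
    - {"tx":-3.2,"ty":-1.0,"tz":-0.4,"jaw":0.65}
    - {"tx":-4.8,"ty":-1.5,"tz":-0.6,"jaw":0.65}
    - {"tx":-6.4,"ty":-2.0,"tz":-0.6,"jaw":0.65}
    - {"tx":-8,"ty":-2.5,"tz":-0.6,"jaw":0.65}

```text
$.deltas[0]: bad value
```

>>> servo_tool:
  deltas:
    - {"tx":-1.4,"ty":-0.8,"jaw":0.65}
    - {"tx":-2.8,"ty":-1.6,"jaw":0.65}
    - {"tx":-4.2,"ty":-2.4,"jaw":0.65}
    - {"tx":-4.2,"ty":-2.4,"jaw":0.65}

```text
$.deltas[0]: bad value
```

Run:
```python
from h import *
d=snap('wrist','w2.png')
for n in ['bar_mid','stand','rod','anvil']:
    for r in arm.look_for(n,'wrist')[:2]: print(n,np.round(r['centre'],4),round(r['p'],2),proj(d,r['centre']).round())
print('pred',proj(d,[.5304,.3563,.116]).round())
plan([.53,.356,.25],78.4)
```

```text
bar_mid [0.5286 0.3651 0.0671] 0.8 [212. 367.]
stand [0.5392 0.3817 0.0481] 0.91 [231. 360.]
stand [0.3981 0.3626 0.0383] 0.61 [182. 251.]
pred [194. 405.]
t 2.02 tx ty tz [-8.77 -3.68 -0.02] turn 0.02 rows 5.7 F [-0.3 -0.2  0. ] w 0.0567 pos [0.3335 0.4898 0.2497] yaw 78.5
```

View pics/w2.png

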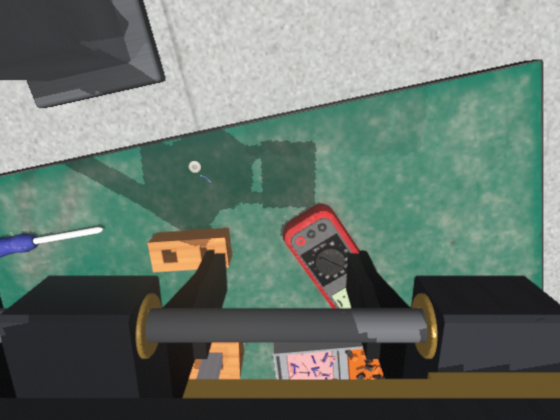

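The moves were refused because each row must give all keys, so the view is unchanged.

>>> servo_tool:
  deltas:
    - {"tx":-1.6,"ty":-0.5,"tz":-0.2,"turn":0,"jaw":0.65}
    - {"tx":-3.2,"ty":-1.0,"tz":-0.4,"turn":0,"jaw":0.65}
    - {"tx":-4.8,"ty":-1.5,"tz":-0.6,"turn":0,"jaw":0.65}
    - {"tx":-6.4,"ty":-2.0,"tz":-0.6,"turn":0,"jaw":0.65}
    - {"tx":-8,"ty":-2.5,"tz":-0.6,"turn":0,"jaw":0.65}

```text
t: 2.43
position: [0.5171, 0.389, 0.2654]
tcp_rot: [0.1, 0.995, 0.0, 0.0]
force: [-0.4, 1.5, 0.5]
width: 0.0564
grasp_force: 0.0
```

>>> servo_tool:
  deltas:
    - {"tx":-1.4,"ty":-0.8,"tz":0,"turn":0,"jaw":0.65}
    - {"tx":-2.8,"ty":-1.6,"tz":0,"turn":0,"jaw":0.65}
    - {"tx":-4.2,"ty":-2.4,"tz":0,"turn":0,"jaw":0.65}
    - {"tx":-4.2,"ty":-2.4,"tz":0,"turn":0,"jaw":0.65}

```text
t: 2.77
position: [0.613, 0.304, 0.2644]
tcp_rot: [0.104, 0.995, -0.001, 0.002]
force: [1.6, 0.2, 1.0]
width: 0.0566
grasp_force: 0.0
```

Run:
```python
from h import *
d=snap('wrist','w3.png')
for n in ['bar_mid','stand','rod','anvil']:
    for r in arm.look_for(n,'wrist')[:2]: print(n,np.round(r['centre'],4),round(r['p'],2),proj(d,r['centre']).round())
print('pred',proj(d,[.5304,.3563,.116]).round())
plan([.53,.356,.25],78.4)
```

```text
bar_mid [0.535  0.3591 0.1156] 0.69 [333.  79.]
stand [0.5267 0.3262 0.0498] 0.94 [289.  78.]
stand [0.5628 0.0104 0.0305] 0.32 [  9. 177.]
rod [0.5187 0.3033 0.0906] 0.58 [261.  74.]
anvil [0.5755 0.0561 0.0259] 0.8 [ 56. 179.]
pred [329.  73.]
t 3.02 tx ty tz [3.33 1.19 0.6 ] turn 0.02 rows 2.1 F [ 0.8  0.2 -0.8] w 0.0565 pos [0.6056 0.3103 0.2648] yaw 78.5
```

View pics/w3.png

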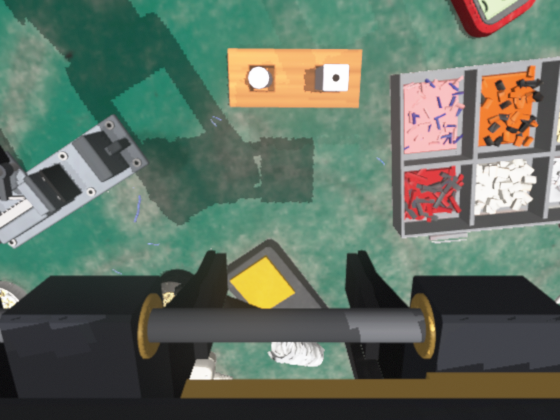

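The bar top is centred at (336,77), the rod at (259,77), and the stand spans (228,48) to (361,107), nearly parallel to the image. The clamp's anvil end has plate corners at (112,115) and (148,161).

Run:
```python
from h import *
d=snap('wrist')
print('bar',ray(d,336.5,77.5,.116),'rod',ray(d,259,77,.091))
S=[ray(d,*p,.05)[:2] for p in [(362,50),(359,107),(229,106),(228,48)]]
th,t,e=fitpose([(-.026,.062),(.026,.062),(.026,-.062),(-.026,-.062)],S);print('stand',np.degrees(th),t,e)
print('plate corners',ray(d,112,115,.008),ray(d,148,161,.008))
p=ray(d,336.5,77.5,.116)
plan([p[0],p[1],.16],90+np.degrees(th))
```

```text
bar [0.52609928 0.36799267 0.116     ] rod [0.51271755 0.30730304 0.091     ]
stand -12.163511967195044 [0.51914723 0.33751885] [4.30429153e-04 9.59371797e-04 9.13419670e-04 6.67307694e-05]
plate corners [0.51577451 0.13795855 0.008     ] [0.57169286 0.16056474 0.008     ]
t 3.07 tx ty tz [3.57 1.62 4.2 ] turn 0.14 rows 3.4 F [-0.7  0.3 -0.4] w 0.0563 pos [0.6057 0.3105 0.265 ] yaw 78.5
```

```bash
cat >> h.py <<'E'
def track(old,d,pts,h=25):
    o=cv2.imread('pics/'+old);n=cv2.cvtColor(d['image'],cv2.COLOR_RGB2BGR);out=[]
    for u,v in pts:
        u0,v0=max(int(u)-h,0),max(int(v)-h,0);t=o[v0:int(v)+h,u0:int(u)+h]
        r=cv2.matchTemplate(n,t,cv2.TM_CCOEFF_NORMED);_,m,_,l=cv2.minMaxLoc(r);out.append((l[0]+u-u0,l[1]+v-v0));print(round(m,2),out[-1])
    return out
E
python3 - <<'E'
from h import *
d=snap('wrist','w4.png')
P=track('w3.png',d,[(336.5,77.5),(259,77),(362,50),(359,107),(229,106),(228,48),(112,115),(148,161)])
print('bar',ray(d,*P[0],.116),'rod',ray(d,*P[1],.091))
S=[ray(d,*p,.05)[:2] for p in P[2:6]]
th,t,e=fitpose([(-.026,.062),(.026,.062),(.026,-.062),(-.026,-.062)],S);print('stand',np.degrees(th),t,e)
print('plate corners',ray(d,*P[6],.008),ray(d,*P[7],.008))
p=ray(d,*P[0],.116)
plan([p[0],p[1],.16],90+np.degrees(th))
E
```

```text
0.97 (330.5, 90.5)
0.97 (254, 88)
0.99 (356, 62)
0.98 (353, 119)
0.93 (225, 116)
1.0 (224, 59)
0.89 (109, 123)
0.91 (144, 169)
bar [0.5347758  0.36190463 0.116     ] rod [0.52056003 0.30125058 0.091     ]
stand -12.733519576085822 [0.52825331 0.33099238] [0.00046251 0.00063936 0.00036791 0.00017561]
plate corners [0.52335497 0.13190848 0.008     ] [0.57970803 0.15334647 0.008     ]
t 3.12 tx ty tz [3.19 1.45 4.21] turn 0.25 rows 3.3 F [-0.6  1.   0.2] w 0.0565 pos [0.6058 0.3104 0.2652] yaw 78.5
```

>>> servo_tool:
  deltas:
    - {"tx":1.6,"ty":0.7,"tz":0,"turn":0.2,"jaw":0.65}
    - {"tx":3.24,"ty":1.4,"tz":0.3,"turn":0.2,"jaw":0.65}
    - {"tx":3.24,"ty":1.4,"tz":1.9,"turn":0.2,"jaw":0.65}
    - {"tx":3.24,"ty":1.4,"tz":3.5,"turn":0.2,"jaw":0.65}
    - {"tx":3.24,"ty":1.4,"tz":4.0,"turn":0.2,"jaw":0.65}

```text
t: 3.53
position: [0.5295, 0.3598, 0.1603]
tcp_rot: [0.108, 0.994, -0.002, -0.004]
force: [-0.6, 0.3, -1.3]
width: 0.0566
grasp_force: 0.0
```

Run:
```python
from h import *
d=snap('side','s1.png')
i=cv2.imread('pics/s1.png');cv2.imwrite('pics/s1c.png',cv2.resize(i[130:290,190:350],None,fx=3.7,fy=3.7,interpolation=cv2.INTER_CUBIC))
plan([.5335,.360,.076],77.6)
```

```text
t 3.58 tx ty tz [-0.18  0.09  3.33] turn -0.01 rows 2.0 F [-0.4  0.4 -1.3] w 0.0564 pos [0.5294 0.3592 0.1592] yaw 77.6
```

View pics/s1c.png

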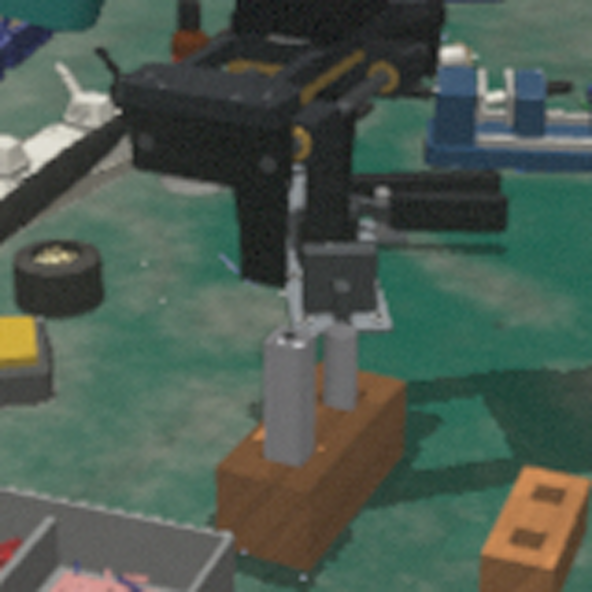

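The open gripper hangs above the bar. The bar top is at crop (290,338), and the near fingertip is at about (265,283).

Run:
```python
from h import *
d=snap('side'); g=lambda P:((proj(d,P)-[190,130])*3.7).round()
s=st();p=s['position'];Rt=R.from_quat(s['tcp_rot']).as_matrix()
print('tips',g(p+Rt[:,1]*.035),g(p-Rt[:,1]*.035),'+y tip edges',g(p+Rt[:,1]*.028+Rt[:,0]*.0095),g(p+Rt[:,1]*.028-Rt[:,0]*.0095))
for q in [(.5304,.3563),(.5348,.3619),(.5335,.360)]: print(q,g([*q,.116]))
print(g(p-[0,0,.043]),d['pose'][:3,3],d['pose'][:3,2])
```

```text
tips [258. 275.] [322. 220.] +y tip edges [283. 273.] [247. 265.]
(0.5304, 0.3563) [294. 328.]
(0.5348, 0.3619) [283. 332.]
(0.5335, 0.36) [286. 331.]
[291. 326.] [0.35938478 1.07410392 0.50164577] [ 0.18422563 -0.88163286 -0.4344933 ]
```

>>> servo_tool:
  deltas:
    - {"tx":-0.1,"ty":0.07,"tz":1.1,"turn":0,"jaw":0.65}
    - {"tx":-0.1,"ty":0.07,"tz":2.2,"turn":0,"jaw":0.65}
    - {"tx":-0.1,"ty":0.07,"tz":3.3,"turn":0,"jaw":0.65}
    - {"tx":-0.1,"ty":0.07,"tz":3.3,"turn":0,"jaw":0.4}
    - {"tx":-0.1,"ty":0.07,"tz":3.3,"turn":0,"jaw":0.3}
  newtons: 8

```text
t: 4.05
position: [0.5377, 0.3609, 0.083]
tcp_rot: [0.11, 0.994, -0.0, -0.0]
force: [-0.1, 0.2, 0.8]
width: 0.0498
grasp_force: 0.0
```

>>> servo_tool:
  deltas:
    - {"tx":0,"ty":0,"tz":0,"turn":0,"jaw":0.2}
    - {"tx":0,"ty":0,"tz":0,"turn":0,"jaw":0.1}
    - {"tx":0,"ty":0,"tz":0,"turn":0,"jaw":0.1}

```text
t: 4.3
position: [0.5393, 0.3613, 0.0851]
tcp_rot: [0.11, 0.994, 0.001, 0.002]
force: [0.1, 0.5, 0.3]
width: 0.031
grasp_force: 0.0
```

Run:
```python
from h import *
plan([.5335,.360,.076],77.6);s=st();print(s['grasp_force'],s['wrist_torque'])
```

```text
t 4.3 tx ty tz [ 0.22 -0.1   0.36] turn -0.04 rows 0.3 F [0.1 0.5 0.3] w 0.031 pos [0.5393 0.3613 0.0851] yaw 77.4
0.0 [0.04015353 0.02099159 0.02134845]
```

>>> servo_tool:
  deltas:
    - {"tx":0.25,"ty":0,"tz":0.3,"turn":0,"jaw":0.35}
    - {"tx":0.25,"ty":0,"tz":0.3,"turn":0,"jaw":0.3}
    - {"tx":0.25,"ty":0,"tz":0.3,"turn":0,"jaw":0.3}

```text
t: 4.55
position: [0.5306, 0.3618, 0.0748]
tcp_rot: [0.11, 0.994, -0.0, -0.001]
force: [-0.2, -0.1, -1.0]
width: 0.0271
grasp_force: 0.0
```

Run:
```python
from h import *
plan([.5335,.360,.076],77.6);d=snap('side','s2.png')
plan([.5335,.360,.076],77.6)
i=cv2.imread('pics/s2.png');cv2.imwrite('pics/s2c.png',cv2.resize(i[150:290,200:340],None,fx=4,fy=4,interpolation=cv2.INTER_CUBIC))
```

```text
t 4.55 tx ty tz [-0.13 -0.05 -0.05] turn -0.04 rows 0.1 F [-0.2 -0.1 -1. ] w 0.0271 pos [0.5306 0.3618 0.0748] yaw 77.4
t 4.6 tx ty tz [-0.1  -0.05 -0.04] turn -0.04 rows 0.1 F [ 0.4 -0.7  0.3] w 0.0265 pos [0.5312 0.3618 0.075 ] yaw 77.4
```

View pics/s2c.png

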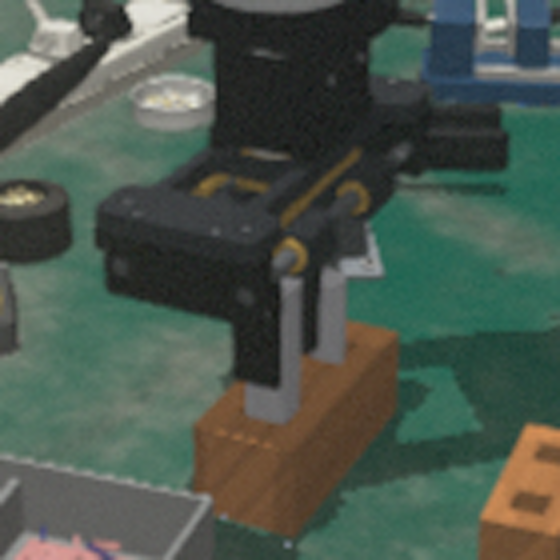

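The near finger stands in front of the bar's upper part (tip at (258,380)), and the bar foot is at (275,400). They are aligned, so I'll close.

>>> servo_tool:
  deltas:
    - {"tx":0,"ty":0,"tz":0,"turn":0,"jaw":0.2}
    - {"tx":0,"ty":0,"tz":0,"turn":0,"jaw":0.1}
    - {"tx":0,"ty":0,"tz":0,"turn":0,"jaw":0.1}
    - {"tx":0,"ty":0,"tz":0,"turn":0,"jaw":0.1}
  newtons: 8

```text
t: 4.93
position: [0.5317, 0.3617, 0.075]
tcp_rot: [0.11, 0.994, -0.0, -0.0]
force: [0.5, -0.9, 0.1]
width: 0.02
grasp_force: 8.0
```

Run:
```python
from h import *
plan([.5335,.360,.076],77.6);s=st();print(s['grasp_force'],s['wrist_torque'])
```

```text
t 4.93 tx ty tz [-0.08 -0.05 -0.04] turn -0.05 rows 0.1 F [ 0.5 -0.9  0.1] w 0.02 pos [0.5317 0.3617 0.075 ] yaw 77.4
7.99491496050905 [-0.07289481  0.05605877 -0.06343819]
```

>>> servo_tool:
  deltas:
    - {"tx":0,"ty":0,"tz":0,"turn":0,"jaw":0.1}
    - {"tx":0,"ty":0,"tz":0,"turn":0,"jaw":0.1}
    - {"tx":0,"ty":0,"tz":-1,"turn":0,"jaw":0.1}
    - {"tx":0,"ty":0,"tz":-2.5,"turn":0,"jaw":0.1}
    - {"tx":0,"ty":0,"tz":-4,"turn":0,"jaw":0.1}
  newtons: 30

```text
t: 5.35
position: [0.5308, 0.3613, 0.1743]
tcp_rot: [0.11, 0.994, -0.001, -0.002]
force: [0.8, -0.3, -2.1]
width: 0.02
grasp_force: 30.0
```

Run:
```python
from h import *
plan([.645,.105,.21],109.5)
```

```text
t 5.35 tx ty tz [-6.7  -9.01 -1.43] turn -6.43 rows 6.8 F [ 0.8 -0.3 -2.1] w 0.02 pos [0.5308 0.3613 0.1743] yaw 77.4
```

>>> servo_tool:
  deltas:
    - {"tx":-0.9,"ty":-1.3,"tz":-0.3,"turn":-0.9,"jaw":0.1}
    - {"tx":-1.8,"ty":-2.5,"tz":-0.6,"turn":-1.8,"jaw":0.1}
    - {"tx":-2.7,"ty":-3.7,"tz":-0.9,"turn":-2.7,"jaw":0.1}
    - {"tx":-3.6,"ty":-4.9,"tz":-1.2,"turn":-3.6,"jaw":0.1}
    - {"tx":-4.5,"ty":-6.1,"tz":-1.4,"turn":-4.5,"jaw":0.1}

```text
t: 5.77
position: [0.6087, 0.1872, 0.2107]
tcp_rot: [-0.088, 0.996, 0.0, 0.0]
force: [1.6, 0.4, -1.4]
width: 0.0198
grasp_force: 30.0
```

Run:
```python
from h import *
plan([.645,.105,.21],109.5)
```

```text
t 5.77 tx ty tz [-0.85 -3.49  0.03] turn -1.88 rows 2.2 F [ 1.6  0.4 -1.4] w 0.0198 pos [0.6087 0.1872 0.2107] yaw 100.1
```

>>> servo_tool:
  deltas:
    - {"tx":-0.4,"ty":-1.2,"tz":0,"turn":-0.9,"jaw":0.1}
    - {"tx":-0.7,"ty":-2.4,"tz":0,"turn":-1.8,"jaw":0.1}
    - {"tx":-0.85,"ty":-3.4,"tz":0,"turn":-1.9,"jaw":0.1}
    - {"tx":-0.85,"ty":-3.4,"tz":0,"turn":-1.9,"jaw":0.1}
    - {"tx":-0.85,"ty":-3.4,"tz":0,"turn":-1.9,"jaw":0.1}

```text
t: 6.18
position: [0.6439, 0.1069, 0.2095]
tcp_rot: [-0.167, 0.986, 0.0, -0.0]
force: [-0.4, 0.3, -1.4]
width: 0.0199
grasp_force: 30.0
```

Run:
```python
from h import *
plan([.645,.105,.21],109.5)
for k in range(3): snap('wrist')
plan([.645,.105,.21],109.5)
d=snap('wrist','w5.png')
for n in ['bar_mid','clamp','anvil','pad_face','handle_grip','trigger_grip']:
    for r in arm.look_for(n,'wrist')[:2]: print(n,np.round(r['centre'],4),round(r['p'],2),proj(d,r['centre']).round())
i=cv2.imread('pics/w5.png')
cv2.imwrite('pics/w5c.png',cv2.resize(i,(800,600),interpolation=cv2.INTER_CUBIC))
```

```text
t 6.18 tx ty tz [-0.02 -0.09 -0.02] turn -0.06 rows 0.1 F [-0.4  0.3 -1.4] w 0.0199 pos [0.6439 0.1069 0.2095] yaw 109.2
t 6.33 tx ty tz [-0.02 -0.2  -0.01] turn -0.02 rows 0.1 F [-0.2  0.6 -1.3] w 0.02 pos [0.6429 0.1095 0.2097] yaw 109.4
bar_mid [0.6368 0.1074 0.2205] 0.93 [286. 266.]
bar_mid [0.5439 0.0038 0.0393] 0.36 [202.  26.]
clamp [0.5764 0.0224 0.0312] 0.67 [215.  75.]
anvil [0.5791 0.0203 0.0358] 0.67 [211.  77.]
pad_face [0.5806 0.0564 0.0403] 0.66 [251.  94.]
pad_face [0.5751 0.022  0.0316] 0.32 [215.  73.]
handle_grip [0.5791 0.0186 0.0306] 0.7 [210.  77.]
trigger_grip [0.5468 0.0091 0.0385] 0.85 [208.  32.]
```

View pics/w5c.png

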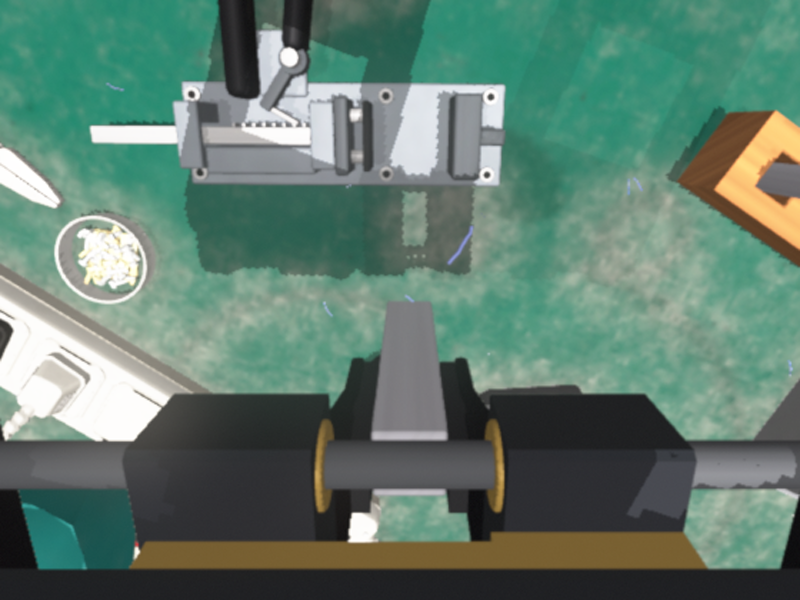

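The clamp lies parallel to the image (800x600 picture). Plate corners are (183,83), (506,86), (498,184) and (192,184). The anvil face is at column 452, the pad face at 372 and the pivot screw at (290,57). The bar hangs straight in the grip with its foot edge at (386..432,302).

```bash
cat >> h.py <<'E'
def clampfit(d,P):
    C=[ray(d,u*.7,v*.7,.008)[:2] for u,v in P]
    return fitpose([(-.032,-.07),(-.032,.135),(.032,.135),(.032,-.07)],C)
E
python3 - <<'E'
from h import *
d=snap('wrist')
th,t,e=clampfit(d,[(183,83),(506,86),(498,184),(192,184)])
print('clamp',np.degrees(th),t,e)
c,s=np.cos(th),np.sin(th);Rm=np.array([[c,-s],[s,c]])
L=lambda w:(Rm.T@(w[:2]-t)).round(4)
print('anvil face top',L(ray(d,452*.7,120*.7,.05)),'pad',L(ray(d,372*.7,130*.7,.045)),'pivot',L(ray(d,290*.7,57*.7,.05)))
q=arm.read_state();p=q['position'];Rt=R.from_quat(q['tcp_rot']).as_matrix()
f=ray(d,409*.7,302*.7,p[2]-.069);print('foot rel tcp (tool)',(Rt.T@(f-p)*1000).round(1))
for n,pt in dict(barpos=(0,.09),sq=(-.1,-.012)).items(): print(n,(Rm@pt+t).round(4))
b=Rm@[0,.09]+t
plan([*b,.15],90+np.degrees(th))
E
```

```text
clamp 18.990769516201343 [0.59725301 0.01489901] [0.00172995 0.00128179 0.00229231 0.00043537]
anvil face top [-0.0098  0.0984] pad [-0.004   0.0525] pivot [-0.0422  0.0082]
foot rel tcp (tool) [ 5.3  0.5 69. ]
barpos [0.568 0.1  ]
sq [ 0.5066 -0.029 ]
t 6.73 tx ty tz [2.97 0.67 2.41] turn 0.09 rows 2.3 F [ 0.8 -0.2 -1.1] w 0.0198 pos [0.6435 0.1089 0.2101] yaw 109.4
```

```bash
cat >> h.py <<'E'
TH=np.radians(19.0);T0=np.array([.59725,.0149]);RM=np.array([[np.cos(TH),-np.sin(TH)],[np.sin(TH),np.cos(TH)]])
def cl(x,y,z): plan([*(RM@[x,y]+T0),z],109.0); print('local now',(RM.T@(arm.read_state()['position'][:2]-T0)*1000).round(1))
E
python3 -c "
from h import *
cl(-.0045,.086,.15)"
```

```text
t 6.73 tx ty tz [3.15 0.51 2.41] turn 0.08 rows 2.4 F [ 0.8 -0.2 -1.1] w 0.0198 pos [0.6435 0.1089 0.2101] yaw 109.4
local now [74.4 73.8]
```

>>> servo_tool:
  deltas:
    - {"tx":1.2,"ty":0.2,"tz":0.6,"turn":0.08,"jaw":0.1}
    - {"tx":2.4,"ty":0.4,"tz":1.4,"turn":0.08,"jaw":0.1}
    - {"tx":3.15,"ty":0.5,"tz":2.2,"turn":0.08,"jaw":0.1}
    - {"tx":3.15,"ty":0.5,"tz":2.4,"turn":0.08,"jaw":0.1}
    - {"tx":3.15,"ty":0.5,"tz":2.4,"turn":0.08,"jaw":0.1}

```text
t: 7.15
position: [0.563, 0.0941, 0.1485]
tcp_rot: [-0.165, 0.986, 0.0, -0.002]
force: [-0.2, -0.1, -0.9]
width: 0.0197
grasp_force: 30.0
```

```bash
python3 -c "
from h import *
snap('side');snap('side');snap('side','s3.png')
cl(-.0045,.086,.08)"
```

```text
t 7.3 tx ty tz [0.11 0.07 2.85] turn -0.0 rows 1.7 F [ 0.5  0.5 -0.9] w 0.0197 pos [0.5677 0.094  0.1512] yaw 109.0
local now [-2.2 84.5]
```

Well aligned; I'll descend to just above the plate, then more slowly.

>>> servo_tool:
  deltas:
    - {"tx":0.1,"ty":0.05,"tz":0.8,"turn":0,"jaw":0.1}
    - {"tx":0.1,"ty":0.05,"tz":1.6,"turn":0,"jaw":0.1}
    - {"tx":0.1,"ty":0.05,"tz":2.3,"turn":0,"jaw":0.1}
    - {"tx":0.1,"ty":0.05,"tz":2.6,"turn":0,"jaw":0.1}
    - {"tx":0.1,"ty":0.05,"tz":2.6,"turn":0,"jaw":0.1}

```text
t: 7.72
position: [0.5628, 0.0945, 0.0841]
tcp_rot: [-0.165, 0.986, 0.0, -0.001]
force: [-0.5, -0.1, -1.2]
width: 0.0198
grasp_force: 30.0
```

>>> servo_tool:
  deltas:
    - {"tx":0,"ty":0,"tz":0,"turn":0,"jaw":0.1}
    - {"tx":0,"ty":0,"tz":0,"turn":0,"jaw":0.1}
    - {"tx":0,"ty":0,"tz":0,"turn":0,"jaw":0.1}

```text
t: 7.97
position: [0.5638, 0.0944, 0.0863]
tcp_rot: [-0.165, 0.986, -0.0, 0.001]
force: [0.3, -0.5, -1.7]
width: 0.0199
grasp_force: 30.0
```

```bash
python3 -c "
from h import *
cl(-.0045,.086,.077)"
```

```text
t 7.97 tx ty tz [-0.05 -0.    0.37] turn -0.0 rows 0.2 F [ 0.3 -0.5 -1.7] w 0.0199 pos [0.5638 0.0944 0.0863] yaw 109.0
local now [-5.8 86.1]
```

>>> servo_tool:
  deltas:
    - {"tx":0,"ty":0.05,"tz":0.25,"turn":0,"jaw":0.1}
    - {"tx":0,"ty":0.08,"tz":0.25,"turn":0,"jaw":0.1}
    - {"tx":0,"ty":0.11,"tz":0.25,"turn":0,"jaw":0.1}
    - {"tx":0,"ty":0.13,"tz":0.25,"turn":0,"jaw":0.1}
    - {"tx":0,"ty":0.13,"tz":0.25,"turn":0,"jaw":0.1}

```text
t: 8.38
position: [0.5613, 0.0971, 0.0787]
tcp_rot: [-0.165, 0.986, -0.0, -0.0]
force: [-0.1, -2.8, -2.3]
width: 0.0195
grasp_force: 30.0
```

```bash
python3 -c "
from h import *
cl(-.0045,.09,.077)"
```

```text
t 8.38 tx ty tz [-0.11  0.02  0.07] turn 0.0 rows 0.1 F [-0.1 -2.8 -2.3] w 0.0195 pos [0.5613 0.0971 0.0787] yaw 109.0
local now [-7.3 89.4]
```

>>> servo_tool:
  deltas:
    - {"tx":-0.1,"ty":0,"tz":0.06,"turn":0,"jaw":0.1}
    - {"tx":-0.1,"ty":0.02,"tz":0.12,"turn":0,"jaw":0.1}
    - {"tx":-0.1,"ty":0.02,"tz":0.12,"turn":0,"jaw":0.1}

```text
t: 8.63
position: [0.5644, 0.0982, 0.0769]
tcp_rot: [-0.165, 0.986, -0.001, 0.001]
force: [-1.2, -4.0, 6.0]
width: 0.0199
grasp_force: 30.0
```

```bash
python3 -c "
from h import *
cl(-.0045,.09,.077)"
```

```text
t 8.63 tx ty tz [ 0.02  0.02 -0.  ] turn -0.0 rows 0.0 F [-1.2 -4.   6. ] w 0.0199 pos [0.5644 0.0982 0.0769] yaw 109.0
local now [-4.  89.4]
```

>>> servo_tool:
  deltas:
    - {"tx":0,"ty":0,"tz":0,"turn":0,"jaw":0.22}
    - {"tx":0,"ty":0,"tz":0,"turn":0,"jaw":0.28}
    - {"tx":0,"ty":0,"tz":0,"turn":0,"jaw":0.4}
    - {"tx":0,"ty":0,"tz":0,"turn":0,"jaw":0.6}
    - {"tx":0,"ty":0,"tz":0,"turn":0,"jaw":0.6}

```text
t: 9.05
position: [0.5636, 0.0991, 0.0757]
tcp_rot: [-0.165, 0.986, 0.0, 0.0]
force: [-0.1, 0.3, -0.6]
width: 0.0368
grasp_force: 0.0
```

>>> servo_tool:
  deltas:
    - {"tx":0,"ty":0,"tz":-0.5,"turn":0,"jaw":0.6}
    - {"tx":0,"ty":0,"tz":-2,"turn":0,"jaw":0.6}
    - {"tx":0,"ty":0,"tz":-3.5,"turn":0,"jaw":0.8}
    - {"tx":0,"ty":0,"tz":-4,"turn":0,"jaw":1}
    - {"tx":0,"ty":0,"tz":-4,"turn":0,"jaw":1}

```text
t: 9.47
position: [0.5665, 0.0991, 0.1797]
tcp_rot: [-0.165, 0.986, -0.001, 0.004]
force: [0.0, -0.7, 0.1]
width: 0.0649
grasp_force: 0.0
```

Run:
```python
from h import *
cl(-.1,-.012,.15)
d=snap('side','s4.png'); P=[*(RM@[0,.09]+T0),.06];c=proj(d,P).astype(int);print(c)
i=cv2.imread('pics/s4.png')[c[1]-60:c[1]+60,c[0]-60:c[0]+60]
d=snap('top','t4.png');c=proj(d,P).astype(int);j=cv2.imread('pics/t4.png')[c[1]-60:c[1]+60,c[0]-60:c[0]+60]
cv2.imwrite('pics/st4.png',cv2.resize(np.hstack([i,j]),(800,400),interpolation=cv2.INTER_CUBIC))
```

```text
t 9.47 tx ty tz [ 3.94 -4.06  1.17] turn -0.0 rows 3.5 F [ 0.  -0.7  0.1] w 0.0649 pos [0.5665 0.0991 0.1797] yaw 109.0
local now [-1.7 89.6]
[279 189]
```

View pics/st4.png

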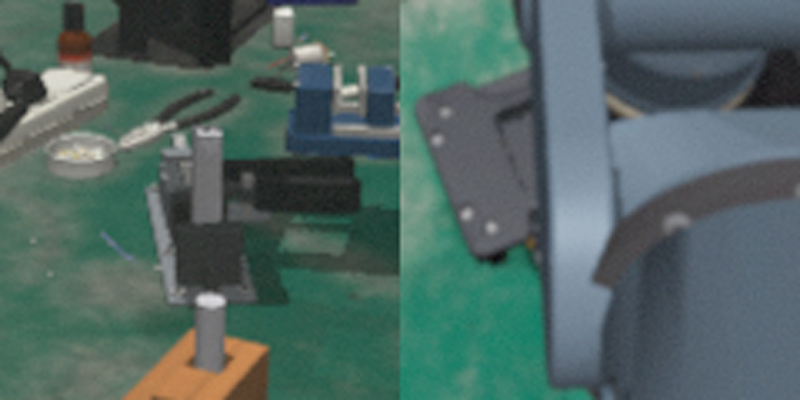

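The side view shows the bar upright at (208,180) behind the anvil, and the rod still in the stand. Next I'll go over the handle.

>>> servo_tool:
  deltas:
    - {"tx":1.1,"ty":-1.1,"tz":0,"turn":0,"jaw":1}
    - {"tx":2.2,"ty":-2.2,"tz":0,"turn":0,"jaw":1}
    - {"tx":3.3,"ty":-3.3,"tz":0.4,"turn":0,"jaw":1}
    - {"tx":3.95,"ty":-4.05,"tz":1.5,"turn":0,"jaw":1}
    - {"tx":3.95,"ty":-4.05,"tz":2.5,"turn":0,"jaw":1}

```text
t: 9.98
position: [0.5005, -0.0322, 0.1115]
tcp_rot: [-0.163, 0.987, 0.0, -0.001]
force: [-0.1, -0.9, -1.0]
width: 0.0868
grasp_force: 0.0
```

>>> servo_tool:
  deltas:
    - {"tx":0,"ty":0,"tz":0.4,"turn":0,"jaw":1}
    - {"tx":0,"ty":0,"tz":0.4,"turn":0,"jaw":1}

```text
t: 10.15
position: [0.5001, -0.0284, 0.0998]
tcp_rot: [-0.164, 0.986, 0.002, -0.004]
force: [-0.2, 0.6, 0.2]
width: 0.0873
grasp_force: 0.0
```

Run:
```python
from h import *
snap('side')
cl(-.1,-.012,.014)
```

```text
t 10.2 tx ty tz [-0.2  -0.1   3.49] turn -0.0 rows 2.1 F [ 0.  -0.2  0.2] w 0.0869 pos [ 0.5016 -0.0284  0.1014] yaw 109.0
local now [-104.5   -9.8]
```

>>> servo_tool:
  deltas:
    - {"tx":-0.15,"ty":-0.05,"tz":0.7,"turn":0,"jaw":1}
    - {"tx":-0.15,"ty":-0.05,"tz":1.4,"turn":0,"jaw":1}
    - {"tx":-0.15,"ty":-0.05,"tz":2.1,"turn":0,"jaw":1}
    - {"tx":-0.15,"ty":-0.05,"tz":2.7,"turn":0,"jaw":1}
    - {"tx":-0.15,"ty":-0.05,"tz":3.2,"turn":0,"jaw":1}

```text
t: 10.62
position: [0.5081, -0.0281, 0.0231]
tcp_rot: [-0.166, 0.986, -0.0, 0.001]
force: [1.1, -0.4, -0.4]
width: 0.0869
grasp_force: 0.0
```

>>> servo_tool:
  deltas:
    - {"tx":0,"ty":0,"tz":0.1,"turn":0,"jaw":1}
    - {"tx":0,"ty":0,"tz":0.1,"turn":0,"jaw":1}
    - {"tx":0,"ty":0,"tz":0.1,"turn":0,"jaw":1}

```text
t: 10.87
position: [0.508, -0.0286, 0.0215]
tcp_rot: [-0.165, 0.986, -0.0, 0.001]
force: [-0.4, -0.8, 0.4]
width: 0.0871
grasp_force: 0.0
```

Run:
```python
from h import *
cl(-.1,-.012,.014)
```

```text
t 10.87 tx ty tz [0.06 0.   0.3 ] turn 0.01 rows 0.2 F [-0.4 -0.8  0.4] w 0.0871 pos [ 0.508  -0.0286  0.0215] yaw 109.0
local now [-98.6 -12.1]
```

>>> servo_tool:
  deltas:
    - {"tx":0.05,"ty":0,"tz":0.2,"turn":0,"jaw":0.8}
    - {"tx":0.05,"ty":0,"tz":0.2,"turn":0,"jaw":0.3}
    - {"tx":0.05,"ty":0,"tz":0.2,"turn":0,"jaw":0.3}
    - {"tx":0.05,"ty":0,"tz":0.2,"turn":0,"jaw":0.3}
    - {"tx":0.05,"ty":0,"tz":0.2,"turn":0,"jaw":0.3}
  newtons: 45

```text
t: 11.28
position: [0.5051, -0.029, 0.016]
tcp_rot: [-0.165, 0.986, 0.001, -0.001]
force: [-1.5, 2.6, 3.2]
width: 0.061
grasp_force: 1.4
```

>>> servo_tool:
  deltas:
    - {"tx":0,"ty":0,"tz":0,"turn":0,"jaw":0.3}
    - {"tx":0,"ty":0,"tz":0,"turn":0,"jaw":0.3}
    - {"tx":0,"ty":0,"tz":0,"turn":0,"jaw":0.3}
    - {"tx":0,"ty":0,"tz":0,"turn":0,"jaw":0.3}

```text
t: 11.62
position: [0.5044, -0.0302, 0.0157]
tcp_rot: [-0.167, 0.986, -0.001, -0.002]
force: [-5.0, -2.4, 5.4]
width: 0.0358
grasp_force: 44.8
```

Run:
```python
from h import *
cl(-.1,-.012,.016);print(st()['grasp_force'])
```

```text
t 11.62 tx ty tz [-0.1   0.02 -0.01] turn 0.04 rows 0.1 F [-5.  -2.4  5.4] w 0.0358 pos [ 0.5044 -0.0302  0.0157] yaw 109.2
local now [-102.5  -12.4]
44.78818374013542
```

Fully squeezed (35.8 mm). Now I'll cycle.

>>> servo_tool:
  deltas:
    - {"tx":0,"ty":0,"tz":0,"turn":0,"jaw":0.9}
    - {"tx":0,"ty":0,"tz":0,"turn":0,"jaw":0.9}
    - {"tx":0,"ty":0,"tz":0,"turn":0,"jaw":0.9}
    - {"tx":0,"ty":0,"tz":0,"turn":0,"jaw":0.9}
    - {"tx":0,"ty":0,"tz":0,"turn":0,"jaw":0.9}

```text
t: 12.03
position: [0.5065, -0.0296, 0.0157]
tcp_rot: [-0.165, 0.986, -0.0, 0.001]
force: [-1.2, 1.8, -0.1]
width: 0.0618
grasp_force: 1.1
```

>>> servo_tool:
  deltas:
    - {"tx":0,"ty":0,"tz":0,"turn":0,"jaw":0.9}
    - {"tx":0,"ty":0,"tz":0,"turn":0,"jaw":0.9}
    - {"tx":0,"ty":0,"tz":0,"turn":0,"jaw":0.9}

```text
t: 12.28
position: [0.5077, -0.0302, 0.016]
tcp_rot: [-0.165, 0.986, -0.001, 0.002]
force: [-0.0, 0.2, 0.1]
width: 0.0764
grasp_force: 0.0
```

>>> servo_tool:
  deltas:
    - {"tx":0,"ty":0,"tz":0,"turn":0,"jaw":0.3}
    - {"tx":0,"ty":0,"tz":0,"turn":0,"jaw":0.3}
    - {"tx":0,"ty":0,"tz":0,"turn":0,"jaw":0.3}
    - {"tx":0,"ty":0,"tz":0,"turn":0,"jaw":0.3}
    - {"tx":0,"ty":0,"tz":0,"turn":0,"jaw":0.3}

```text
t: 12.7
position: [0.5046, -0.0279, 0.0157]
tcp_rot: [-0.164, 0.987, 0.002, -0.001]
force: [-0.3, 11.9, 2.2]
width: 0.053
grasp_force: 5.6
```

>>> servo_tool:
  deltas:
    - {"tx":0,"ty":0,"tz":0,"turn":0,"jaw":0.3}
    - {"tx":0,"ty":0,"tz":0,"turn":0,"jaw":0.3}
    - {"tx":0,"ty":0,"tz":0,"turn":0,"jaw":0.3}
    - {"tx":0,"ty":0,"tz":0,"turn":0,"jaw":0.3}

```text
t: 13.03
position: [0.5048, -0.03, 0.0156]
tcp_rot: [-0.166, 0.986, -0.0, -0.001]
force: [-3.7, -4.1, -0.8]
width: 0.0363
grasp_force: 44.9
```

>>> servo_tool:
  deltas:
    - {"tx":0,"ty":0,"tz":0,"turn":0,"jaw":0.9}
    - {"tx":0,"ty":0,"tz":0,"turn":0,"jaw":0.9}
    - {"tx":0,"ty":0,"tz":0,"turn":0,"jaw":0.9}
    - {"tx":0,"ty":0,"tz":0,"turn":0,"jaw":0.9}
    - {"tx":0,"ty":0,"tz":0,"turn":0,"jaw":0.9}

```text
t: 13.45
position: [0.5063, -0.0294, 0.0158]
tcp_rot: [-0.165, 0.986, -0.0, 0.0]
force: [-1.1, 2.4, -0.8]
width: 0.0615
grasp_force: 1.1
```

>>> servo_tool:
  deltas:
    - {"tx":0,"ty":0,"tz":0,"turn":0,"jaw":0.9}
    - {"tx":0,"ty":0,"tz":0,"turn":0,"jaw":0.9}
    - {"tx":0,"ty":0,"tz":0,"turn":0,"jaw":0.9}

```text
t: 13.7
position: [0.5076, -0.0301, 0.0161]
tcp_rot: [-0.165, 0.986, -0.001, 0.002]
force: [-0.2, -0.1, -0.0]
width: 0.0763
grasp_force: 0.0
```

>>> servo_tool:
  deltas:
    - {"tx":0,"ty":0,"tz":0,"turn":0,"jaw":0.3}
    - {"tx":0,"ty":0,"tz":0,"turn":0,"jaw":0.3}
    - {"tx":0,"ty":0,"tz":0,"turn":0,"jaw":0.3}
    - {"tx":0,"ty":0,"tz":0,"turn":0,"jaw":0.3}
    - {"tx":0,"ty":0,"tz":0,"turn":0,"jaw":0.3}

```text
t: 14.12
position: [0.5045, -0.0278, 0.0157]
tcp_rot: [-0.164, 0.987, 0.002, -0.001]
force: [-0.0, 12.9, 2.7]
width: 0.0529
grasp_force: 5.8
```

>>> servo_tool:
  deltas:
    - {"tx":0,"ty":0,"tz":0,"turn":0,"jaw":0.3}
    - {"tx":0,"ty":0,"tz":0,"turn":0,"jaw":0.3}
    - {"tx":0,"ty":0,"tz":0,"turn":0,"jaw":0.3}
    - {"tx":0,"ty":0,"tz":0,"turn":0,"jaw":0.3}

```text
t: 14.45
position: [0.5048, -0.0301, 0.0156]
tcp_rot: [-0.166, 0.986, -0.0, -0.001]
force: [-4.0, -3.6, 0.1]
width: 0.036
grasp_force: 44.9
```

>>> servo_tool:
  deltas:
    - {"tx":0,"ty":0,"tz":0,"turn":0,"jaw":0.9}
    - {"tx":0,"ty":0,"tz":0,"turn":0,"jaw":0.9}
    - {"tx":0,"ty":0,"tz":0,"turn":0,"jaw":0.9}
    - {"tx":0,"ty":0,"tz":0,"turn":0,"jaw":0.9}
    - {"tx":0,"ty":0,"tz":0,"turn":0,"jaw":0.9}

```text
t: 14.87
position: [0.5063, -0.0295, 0.0158]
tcp_rot: [-0.165, 0.986, -0.0, 0.0]
force: [-1.0, 1.4, -0.3]
width: 0.0615
grasp_force: 1.1
```

>>> servo_tool:
  deltas:
    - {"tx":0,"ty":0,"tz":0,"turn":0,"jaw":0.9}
    - {"tx":0,"ty":0,"tz":0,"turn":0,"jaw":0.9}
    - {"tx":0,"ty":0,"tz":0,"turn":0,"jaw":0.9}

```text
t: 15.12
position: [0.5076, -0.0301, 0.016]
tcp_rot: [-0.165, 0.986, -0.001, 0.002]
force: [1.3, -0.7, 0.2]
width: 0.0762
grasp_force: 0.0
```

Run:
```python
from h import *
cl(-.1,-.012,.016)
d=snap('side','s6.png')
for n in ['bar_mid','pad_face','anvil']:
    for r in arm.look_for(n,'side')[:2]: print(n,np.round(r['centre'],4),round(r['p'],2),(RM.T@(np.array(r['centre'])[:2]-T0)*1000).round())
```

```text
t 15.12 tx ty tz [0.02 0.06 0.  ] turn -0.0 rows 0.0 F [ 1.3 -0.7  0.2] w 0.0762 pos [ 0.5076 -0.0301  0.016 ] yaw 109.0
local now [-99.4 -13.4]
anvil [0.5573 0.0355 0.0366] 0.74 [-31.  32.]
anvil [0.3607 0.1646 0.02  ] 0.62 [-175.  219.]
```

Run:
```python
from h import *
o=cv2.imread('pics/s4.png').astype(int);n=cv2.imread('pics/s6.png').astype(int)
# bar in s4 at crop (195-222,130-225)/400*120 + (219,129)
r=(slice(165,200),slice(274,290))
print(np.abs(o[r]-n[r]).mean())
d=snap('side')
for x in arm.look_for('bar_mid','side'): print(x)
track('s4.png',d,[(281.4,182)],15)
```

```text
16.817857142857143
{'centre': [0.5675, 0.1068, 0.0877], 'p': 0.83}
0.85 (281.4, 182)
```

Bar still stands in place. I'll do three more squeezes.

>>> servo_tool:
  deltas:
    - {"tx":0,"ty":0,"tz":0,"turn":0,"jaw":0.3}
    - {"tx":0,"ty":0,"tz":0,"turn":0,"jaw":0.3}
    - {"tx":0,"ty":0,"tz":0,"turn":0,"jaw":0.3}
    - {"tx":0,"ty":0,"tz":0,"turn":0,"jaw":0.3}
    - {"tx":0,"ty":0,"tz":0,"turn":0,"jaw":0.3}

```text
t: 15.83
position: [0.504, -0.0278, 0.0156]
tcp_rot: [-0.164, 0.986, 0.002, -0.002]
force: [-1.5, 11.5, 2.4]
width: 0.0533
grasp_force: 5.5
```

>>> servo_tool:
  deltas:
    - {"tx":0,"ty":0,"tz":0,"turn":0,"jaw":0.3}
    - {"tx":0,"ty":0,"tz":0,"turn":0,"jaw":0.3}
    - {"tx":0,"ty":0,"tz":0,"turn":0,"jaw":0.3}
    - {"tx":0,"ty":0,"tz":0,"turn":0,"jaw":0.3}

```text
t: 16.17
position: [0.5043, -0.0303, 0.0154]
tcp_rot: [-0.166, 0.986, -0.0, -0.002]
force: [-3.1, -3.8, -0.0]
width: 0.036
grasp_force: 45.0
```

>>> servo_tool:
  deltas:
    - {"tx":0,"ty":0,"tz":0,"turn":0,"jaw":0.9}
    - {"tx":0,"ty":0,"tz":0,"turn":0,"jaw":0.9}
    - {"tx":0,"ty":0,"tz":0,"turn":0,"jaw":0.9}
    - {"tx":0,"ty":0,"tz":0,"turn":0,"jaw":0.9}
    - {"tx":0,"ty":0,"tz":0,"turn":0,"jaw":0.9}

```text
t: 16.58
position: [0.5065, -0.0295, 0.0158]
tcp_rot: [-0.165, 0.986, -0.0, 0.001]
force: [-1.6, 0.9, -1.3]
width: 0.0615
grasp_force: 1.1
```

>>> servo_tool:
  deltas:
    - {"tx":0,"ty":0,"tz":0,"turn":0,"jaw":0.9}
    - {"tx":0,"ty":0,"tz":0,"turn":0,"jaw":0.9}
    - {"tx":0,"ty":0,"tz":0,"turn":0,"jaw":0.9}

```text
t: 16.83
position: [0.5077, -0.0302, 0.0161]
tcp_rot: [-0.165, 0.986, -0.001, 0.002]
force: [0.6, -0.4, 0.2]
width: 0.0758
grasp_force: 0.0
```

>>> servo_tool:
  deltas:
    - {"tx":0,"ty":0,"tz":0,"turn":0,"jaw":0.3}
    - {"tx":0,"ty":0,"tz":0,"turn":0,"jaw":0.3}
    - {"tx":0,"ty":0,"tz":0,"turn":0,"jaw":0.3}
    - {"tx":0,"ty":0,"tz":0,"turn":0,"jaw":0.3}
    - {"tx":0,"ty":0,"tz":0,"turn":0,"jaw":0.3}

```text
t: 17.25
position: [0.5046, -0.0279, 0.0158]
tcp_rot: [-0.164, 0.987, 0.002, -0.001]
force: [-0.5, 12.0, 2.7]
width: 0.0532
grasp_force: 5.8
```

>>> servo_tool:
  deltas:
    - {"tx":0,"ty":0,"tz":0,"turn":0,"jaw":0.3}
    - {"tx":0,"ty":0,"tz":0,"turn":0,"jaw":0.3}
    - {"tx":0,"ty":0,"tz":0,"turn":0,"jaw":0.3}
    - {"tx":0,"ty":0,"tz":0,"turn":0,"jaw":0.3}

```text
t: 17.58
position: [0.5049, -0.03, 0.0156]
tcp_rot: [-0.166, 0.986, -0.0, -0.001]
force: [-3.5, -3.8, 0.8]
width: 0.036
grasp_force: 44.9
```

>>> servo_tool:
  deltas:
    - {"tx":0,"ty":0,"tz":0,"turn":0,"jaw":0.9}
    - {"tx":0,"ty":0,"tz":0,"turn":0,"jaw":0.9}
    - {"tx":0,"ty":0,"tz":0,"turn":0,"jaw":0.9}
    - {"tx":0,"ty":0,"tz":0,"turn":0,"jaw":0.9}
    - {"tx":0,"ty":0,"tz":0,"turn":0,"jaw":0.9}

```text
t: 18.0
position: [0.5063, -0.0295, 0.0158]
tcp_rot: [-0.165, 0.986, -0.0, 0.0]
force: [-0.7, 1.5, -0.9]
width: 0.0615
grasp_force: 1.1
```

>>> servo_tool:
  deltas:
    - {"tx":0,"ty":0,"tz":0,"turn":0,"jaw":0.9}
    - {"tx":0,"ty":0,"tz":0,"turn":0,"jaw":0.9}
    - {"tx":0,"ty":0,"tz":0,"turn":0,"jaw":0.9}

```text
t: 18.25
position: [0.5075, -0.0301, 0.016]
tcp_rot: [-0.165, 0.986, -0.001, 0.001]
force: [-0.3, 0.4, 1.2]
width: 0.0758
grasp_force: 0.0
```

>>> servo_tool:
  deltas:
    - {"tx":0,"ty":0,"tz":0,"turn":0,"jaw":0.3}
    - {"tx":0,"ty":0,"tz":0,"turn":0,"jaw":0.3}
    - {"tx":0,"ty":0,"tz":0,"turn":0,"jaw":0.3}
    - {"tx":0,"ty":0,"tz":0,"turn":0,"jaw":0.3}
    - {"tx":0,"ty":0,"tz":0,"turn":0,"jaw":0.3}

```text
t: 18.67
position: [0.5045, -0.0278, 0.0157]
tcp_rot: [-0.164, 0.987, 0.002, -0.001]
force: [-0.3, 12.3, 3.4]
width: 0.0526
grasp_force: 5.8
```

>>> servo_tool:
  deltas:
    - {"tx":0,"ty":0,"tz":0,"turn":0,"jaw":0.3}
    - {"tx":0,"ty":0,"tz":0,"turn":0,"jaw":0.3}
    - {"tx":0,"ty":0,"tz":0,"turn":0,"jaw":0.3}
    - {"tx":0,"ty":0,"tz":0,"turn":0,"jaw":0.3}

```text
t: 19.0
position: [0.5048, -0.03, 0.0156]
tcp_rot: [-0.166, 0.986, -0.0, -0.001]
force: [-3.5, -2.6, -0.4]
width: 0.0358
grasp_force: 44.9
```

>>> servo_tool:
  deltas:
    - {"tx":0,"ty":0,"tz":0,"turn":0,"jaw":0.9}
    - {"tx":0,"ty":0,"tz":0,"turn":0,"jaw":0.9}
    - {"tx":0,"ty":0,"tz":0,"turn":0,"jaw":0.9}
    - {"tx":0,"ty":0,"tz":0,"turn":0,"jaw":0.9}
    - {"tx":0,"ty":0,"tz":0,"turn":0,"jaw":0.9}

```text
t: 19.42
position: [0.5063, -0.0295, 0.0158]
tcp_rot: [-0.165, 0.986, -0.0, 0.0]
force: [-1.0, 0.7, -0.8]
width: 0.0618
grasp_force: 0.9
```

>>> servo_tool:
  deltas:
    - {"tx":0,"ty":0,"tz":0,"turn":0,"jaw":0.9}
    - {"tx":0,"ty":0,"tz":0,"turn":0,"jaw":0.9}
    - {"tx":0,"ty":0,"tz":0,"turn":0,"jaw":0.9}

```text
t: 19.67
position: [0.5077, -0.0302, 0.0161]
tcp_rot: [-0.165, 0.986, -0.001, 0.002]
force: [0.6, -0.2, 0.1]
width: 0.0766
grasp_force: 0.0
```

>>> servo_tool:
  deltas:
    - {"tx":0,"ty":0,"tz":0,"turn":0,"jaw":0.3}
    - {"tx":0,"ty":0,"tz":0,"turn":0,"jaw":0.3}
    - {"tx":0,"ty":0,"tz":0,"turn":0,"jaw":0.3}
    - {"tx":0,"ty":0,"tz":0,"turn":0,"jaw":0.3}
    - {"tx":0,"ty":0,"tz":0,"turn":0,"jaw":0.3}

```text
t: 20.08
position: [0.5051, -0.029, 0.0158]
tcp_rot: [-0.165, 0.986, 0.001, -0.001]
force: [-1.6, 2.8, 2.7]
width: 0.053
grasp_force: 1.7
```

>>> servo_tool:
  deltas:
    - {"tx":0,"ty":0,"tz":0,"turn":0,"jaw":0.3}
    - {"tx":0,"ty":0,"tz":0,"turn":0,"jaw":0.3}
    - {"tx":0,"ty":0,"tz":0,"turn":0,"jaw":0.3}
    - {"tx":0,"ty":0,"tz":0,"turn":0,"jaw":0.3}

```text
t: 20.42
position: [0.5049, -0.03, 0.0157]
tcp_rot: [-0.166, 0.986, -0.0, -0.001]
force: [-4.3, -2.9, 1.1]
width: 0.0359
grasp_force: 44.7
```

>>> servo_tool:
  deltas:
    - {"tx":0,"ty":0,"tz":0,"turn":0,"jaw":0.9}
    - {"tx":0,"ty":0,"tz":0,"turn":0,"jaw":0.9}
    - {"tx":0,"ty":0,"tz":0,"turn":0,"jaw":0.9}
    - {"tx":0,"ty":0,"tz":0,"turn":0,"jaw":0.9}
    - {"tx":0,"ty":0,"tz":0,"turn":0,"jaw":0.9}

```text
t: 20.83
position: [0.5066, -0.0295, 0.0157]
tcp_rot: [-0.165, 0.986, -0.0, 0.001]
force: [-1.0, 2.1, -0.4]
width: 0.0613
grasp_force: 1.1
```

>>> servo_tool:
  deltas:
    - {"tx":0,"ty":0,"tz":0,"turn":0,"jaw":0.9}
    - {"tx":0,"ty":0,"tz":0,"turn":0,"jaw":0.9}
    - {"tx":0,"ty":0,"tz":0,"turn":0,"jaw":0.9}

```text
t: 21.08
position: [0.5076, -0.0301, 0.016]
tcp_rot: [-0.165, 0.986, -0.001, 0.002]
force: [-0.2, -0.8, -0.3]
width: 0.076
grasp_force: 0.0
```

>>> servo_tool:
  deltas:
    - {"tx":0,"ty":0,"tz":0,"turn":0,"jaw":0.3}
    - {"tx":0,"ty":0,"tz":0,"turn":0,"jaw":0.3}
    - {"tx":0,"ty":0,"tz":0,"turn":0,"jaw":0.3}
    - {"tx":0,"ty":0,"tz":0,"turn":0,"jaw":0.3}
    - {"tx":0,"ty":0,"tz":0,"turn":0,"jaw":0.3}

```text
t: 21.5
position: [0.5045, -0.0277, 0.0157]
tcp_rot: [-0.164, 0.987, 0.002, -0.001]
force: [-0.7, 12.7, 2.2]
width: 0.0527
grasp_force: 6.1
```

>>> servo_tool:
  deltas:
    - {"tx":0,"ty":0,"tz":0,"turn":0,"jaw":0.3}
    - {"tx":0,"ty":0,"tz":0,"turn":0,"jaw":0.3}
    - {"tx":0,"ty":0,"tz":0,"turn":0,"jaw":0.3}
    - {"tx":0,"ty":0,"tz":0,"turn":0,"jaw":0.3}

```text
t: 21.83
position: [0.5046, -0.0295, 0.0156]
tcp_rot: [-0.166, 0.986, 0.0, -0.001]
force: [-4.0, -0.3, 0.0]
width: 0.0372
grasp_force: 45.2
```

The trigger stopped short at 37.2 mm, so the jaw has reached its stop. I'll release, lift and look.

>>> servo_tool:
  deltas:
    - {"tx":0,"ty":0,"tz":0,"turn":0,"jaw":1}
    - {"tx":0,"ty":0,"tz":0,"turn":0,"jaw":1}
    - {"tx":0,"ty":0,"tz":0,"turn":0,"jaw":1}
    - {"tx":0,"ty":0,"tz":0,"turn":0,"jaw":1}
    - {"tx":0,"ty":0,"tz":0,"turn":0,"jaw":1}

```text
t: 22.25
position: [0.5064, -0.0295, 0.0158]
tcp_rot: [-0.164, 0.986, -0.0, 0.001]
force: [0.5, 2.6, -2.3]
width: 0.0628
grasp_force: 1.4
```

>>> servo_tool:
  deltas:
    - {"tx":0,"ty":0,"tz":0,"turn":0,"jaw":1}
    - {"tx":0,"ty":0,"tz":0,"turn":0,"jaw":1}
    - {"tx":0,"ty":0,"tz":0,"turn":0,"jaw":1}
    - {"tx":0,"ty":0,"tz":-0.5,"turn":0,"jaw":1}
    - {"tx":0,"ty":0,"tz":-1.5,"turn":0,"jaw":1}

```text
t: 22.67
position: [0.505, -0.0296, 0.0519]
tcp_rot: [-0.165, 0.986, 0.001, -0.002]
force: [-0.0, 0.5, 0.1]
width: 0.086
grasp_force: 0.0
```

>>> servo_tool:
  deltas:
    - {"tx":0,"ty":0,"tz":-1.5,"turn":0,"jaw":1}
    - {"tx":0,"ty":0,"tz":-3,"turn":0,"jaw":1}
    - {"tx":0,"ty":0,"tz":-4.5,"turn":0,"jaw":1}
    - {"tx":0,"ty":0,"tz":-6,"turn":0,"jaw":1}
    - {"tx":0,"ty":0,"tz":-7,"turn":0,"jaw":1}

```text
t: 23.08
position: [0.5077, -0.0302, 0.2325]
tcp_rot: [-0.165, 0.986, -0.002, 0.003]
force: [0.7, -0.2, -0.4]
width: 0.087
grasp_force: 0.0
```

Run:
```python
from h import *
plan([.68,.07,.23],109)
```

```text
t 23.08 tx ty tz [-7.82  1.55  0.14] turn -0.01 rows 4.8 F [ 0.7 -0.2 -0.4] w 0.087 pos [ 0.5077 -0.0302  0.2325] yaw 109.0
```

>>> servo_tool:
  deltas:
    - {"tx":-1.6,"ty":0.3,"tz":0,"turn":0,"jaw":1}
    - {"tx":-3.2,"ty":0.6,"tz":0,"turn":0,"jaw":1}
    - {"tx":-4.8,"ty":0.9,"tz":0,"turn":0,"jaw":1}
    - {"tx":-6.4,"ty":1.2,"tz":0,"turn":0,"jaw":1}
    - {"tx":-7.6,"ty":1.5,"tz":0,"turn":0,"jaw":1}

```text
t: 23.5
position: [0.6767, 0.0688, 0.229]
tcp_rot: [-0.165, 0.986, -0.001, 0.002]
force: [0.7, -0.6, -0.6]
width: 0.0871
grasp_force: 0.0
```

Run:
```python
from h import *
for k in range(5): snap('wrist')
d=snap('wrist','w7.png')
side=snap('side','s7.png')
c=proj(d,[*(RM@[0,.07]+T0),.03]).astype(int);print(c)
i=cv2.imread('pics/w7.png');y0=max(c[1]-100,0);x0=max(c[0]-140,0);i=i[y0:y0+200,x0:x0+280]
c=proj(side,[*(RM@[0,.09]+T0),.06]).astype(int);j=cv2.imread('pics/s7.png')[c[1]-60:c[1]+60,c[0]-60:c[0]+60]
cv2.imwrite('pics/f.png',np.hstack([cv2.resize(i,(480,343),interpolation=2),cv2.resize(j,(320,320),interpolation=2)[:343] if 0 else cv2.resize(j,(320,343),interpolation=2)]))
for n in ['rod','tip_cleaner','nut_driver','bar_mid']:
    for r in arm.look_for(n,'side')[:2]: print(n,np.round(r['centre'],4),round(r['p'],2))
```

```text
[335  79]
tip_cleaner [0.7422 0.1572 0.0292] 0.9
tip_cleaner [0.5134 0.0047 0.0324] 0.43
nut_driver [0.3607 0.1628 0.0216] 0.81
bar_mid [0.5658 0.1071 0.0883] 0.72
bar_mid [0.7437 0.1576 0.0272] 0.58
```

View pics/f.png

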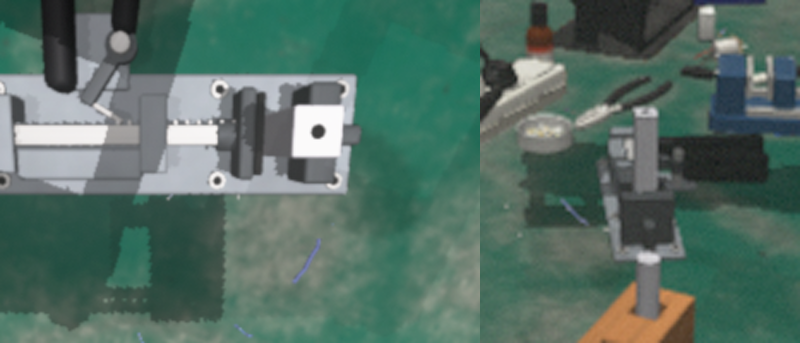

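The final picture shows the bar upright with its top at (318,130), flat against the anvil. The pad at (260,130) sits on the bar and is pressed into the jaw, since the springs seen before are hidden. The trigger is released, the rod is in the stand, and the bystanders are unmoved.

```bash
python3 -c "
from h import *
print(arm.sign_off())"
```

```text
the job is handed in; nothing more can be done
None
```

The job is handed in: the bar stands upright on the base plate, clamped between jaw and anvil after eight squeezes. The last squeeze stopped short, and the final picture shows the pad pressed into the jaw. The trigger is released, the rod is still in the stand, and nothing else looks moved; no verdict came back.

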